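Fetch the rear board from a crowded hook

ROBOT

A 7-joint arm with a two-finger parallel gripper is mounted at the origin on a cart in front of the work surface, level with it; the furniture and walls round the work are solid. World frame = base frame: x ahead of the robot, y to its left, z up, the work surface at z = 0. Lengths are in m, angles in degrees, forces in N, time in s.
With the tool pointing down it reaches from about 0.4 to 0.875 m from the base axis. Payload 4.4 kg.
Tool frame: the origin (TCP) lies at the very end of the fingers, on their centre line; the grasp point (between the pads) lies 19 mm behind it (env.grasp_offset is the distance from the TCP to the grasp point, in m); z points along the fingers, y is the line along which they close (so a half turn about z gives the same grasp; the last joint's range is limited). The gripper opens to 85 mm and grips with 20 to 120 N. Pads are 22 mm wide; open, the fingers measure 114 mm over their backs; the gripper's body (76 mm by 85 mm) begins 54 mm behind the grasp point. The pads swing forward as they close: fully open they stand 13 mm farther back than shut.
Start: joints at [-79.744, 36.005, 2.206, 86.941, -1.547, 57.084, -1.146], TCP at [0.158, 0.631, 0.231] pointing down, gripper open.
Joint ranges: [-175.42, 175.42], [-21.48, 121.26], [-71.46, 75.88], [10.55, 141.38], [-63.04, 243.04], [13.31, 113.54], [-168.57, 168.57]. Speed limits (degrees/s): [147.25, 147.25, 180, 180, 180, 180, 180].

INTERFACE

Orientations are given as [roll, pitch, yaw] about the fixed x, y, z axes, in that order (R = Rz(yaw) Ry(pitch) Rx(roll)).
In Python, from rig import env gives the robot as it stands.
- The arm moves only by the tool jog_arm, never from a script. Its argument "moves" is a list of rows, each an object with "translation": the shift along the tool's x, y, z each as a share of 40 mm, from -1 to 1, a list of three; "twist": the turn, a rotation vector about the tool's x, y, z each as a share of 0.12 rad, from -1 to 1, a list of three; "grip": the finger opening in mm, from 0 to 85.4. A call has exactly 8 rows; each row shifts and turns the commanded pose from where the row before left it, along the tool's axes as they then stand; what a row does not reach is not made up. A row lasts 1/8 s, in which the tool goes at most 62.5 mm and 10.7 degrees, less where a joint would pass 70% of its speed; a pose out of reach is approached as far as the arm can. A call with a number of a shift or a turn outside -1 to 1 is refused whole. A call with a gripper value outside its range is refused whole. The fingers move at their own pace and stop on an object; "force" is the grip in N (left out, the last holds). Time passes only in rows, so rows that do not move let the fingers close, or fill a call up. It gives the time, the measured TCP pose, the force, the opening and the grip force at its end, in the units of the state.
- env.sense(): the state, without advancing time (a new reading comes with each control period).
- env.get_image(name): name is "side" or "top" or "wrist"; returns (picture, depth): 400x640x3 uint8, blue, green, red; 400x640 float32, m along the optical axis (not along the pixel's ray), 0 where there is no reading.
- env.calibration(name): a dict with "mtx" (3x3 intrinsics, pixels), "dist" ([k1, k2, p1, p2, k3] as OpenCV has them; the pictures are not rectified), "xyz" and "rotation" of the camera in the world. Camera axes: x right, y down, z forward; pixel columns grow to the right and rows downward; lengths in m; the calibration is good to about 2 mm. A picture is of the moment at which its call begins: read the wrist's pose just before it. calibration takes no time and is no camera call; for the wrist camera it gives the pose at the moment of the call.
- env.close_job(): hands the job in; it is judged then, once.
The state is a dict: "time": time; "joint_positions": joint angles; "qvel": joint speeds; "effort": joint torques, N m; "eef_pos": TCP position; "eef_rot": TCP orientation; "ft_force": force on the tool from outside, world axes, zero at the start; "ft_torque": the same for the moment, N m; "width": opening from 0.0 (shut) to 1.0 (fully open); "grip_force": force on a finger pad.
Only numpy, scipy, OpenCV 4.12 (cv2) and the standard library are available. Lean on these libraries where they do the work, as an engineer would, in place of code of your own. Each camera call takes 0.05 s, during which the arm holds its last target. There are 200 camera calls.

TASK

The wide square board hangs at the back of the crowded hook stand, behind two others. Hang the two front boards on the spare hook, and with both on it push them along the rod against its sprung stop until the stop has clearly given and hold that push for about half a second, firmly but without ramming the stop against its hard end; then take the square board off and stand it upright in the slot of the wooden holder. Drop nothing and leave the matchbox, jar and tin where they are.

Things in the scene. Friction and masses are not known exactly. Their poses are not given: they have to be found in the camera images.
- full_hook: wooden stand, fixed: base 130x90x12, post 24x24x136 high, level steel rod 8 thick. Origin: on the worktop under the post's centre; rod points along -x, axis 128 high, from x = -12 (post face) to -107; its tip turns up to 14 above the axis (lip at x = -99 to -107). Holds three boards, no stop; eyes about 14, 37, 60 from the post face.
- spare_hook: wooden stand, fixed: base 130x90x12, post 24x24x136 high, level steel rod 8 thick. Origin: on the worktop under the post's centre; rod points along -x, axis 128 high, from x = -12 (post face) to -107; its tip turns up to 14 above the axis (lip at x = -99 to -107). Empty but for a sprung stop disc 36 across; its face is 18 to 43 from the post face: differs, not given, find by feel.
- stop (a joint): how far the spare hook's sprung stop is pressed in towards the post, m: 0 free, 0.006 hard at its end; not where on the rod it is clamped. It starts to give at about 3 N, has given 2 mm at 7.5 N and meets its hard end at 16 N; it springs forward again when let go.
- front_board_tab (a point): grip tab at the top of the front board (narrow): 12 thick (x) x 36 wide (y) x 34 tall, point at its centre, gripped across y. Axes: x along the eye's hole (to the post while it hangs), y across, z up. Eye centre is 41 below the point, the blade's lower end 140 below. Hung, the point is 31 above the rod's axis. Raise the board 10 to 20 (best 15) to slide it past the rod's upturned tip.
- middle_board_tab (a point): grip tab at the top of the middle board (round): 12 thick (x) x 36 wide (y) x 34 tall, point at its centre, gripped across y. Axes: x along the eye's hole (to the post while it hangs), y across, z up. Eye centre is 41 below the point, the blade's lower end 140 below. Hung, the point is 31 above the rod's axis. Raise the board 10 to 20 (best 15) to slide it past the rod's upturned tip.
- rear_board_tab (a point): grip tab at the top of the rear board (wide, square): 12 thick (x) x 36 wide (y) x 34 tall, point at its centre, gripped across y. Axes: x along the eye's hole (to the post while it hangs), y across, z up. Eye centre is 41 below the point, the blade's lower end 140 below. Hung, the point is 31 above the rod's axis. Raise the board 10 to 20 (best 15) to slide it past the rod's upturned tip.
- front_board: front board, nearest the rod's tip. Light wood, 0.09 to 0.2 kg. Origin: centre of the hanging eye (20 thick x 40 wide x 48 tall) with an oblong through-hole 22 wide x 28 tall along x; y across, z up. Below it a blade 10 thick, straight, 52 wide, to 99 below the origin. Hung, the top of the hole rests on the rod and the faces are square to it.
- middle_board: middle board. Light wood, 0.09 to 0.2 kg. Origin: centre of the hanging eye (20 thick x 40 wide x 48 tall) with an oblong through-hole 22 wide x 28 tall along x; y across, z up. Below it a blade 10 thick, a round disc 79 across, to 99 below the origin. Hung, the top of the hole rests on the rod and the faces are square to it.
- rear_board: rear board, next to the post. Light wood, 0.09 to 0.2 kg. Origin: centre of the hanging eye (20 thick x 40 wide x 48 tall) with an oblong through-hole 22 wide x 28 tall along x; y across, z up. Below it a blade 10 thick, straight, square, 76 wide, to 99 below the origin. Hung, the top of the hole rests on the rod and the faces are square to it.
- holder: fixed wooden holder 70 (x) x 120 (y) x 42 high with one straight open-ended slot along y, 17 wide, 32 deep (slot floor 10 above the worktop). Origin: under its centre on the worktop; x across the slot. A board stands in it on its blade, tab upward, its tab point then 150 above the worktop.
- matchbox: matchbox 36 x 53 x 16 high, lying flat, bystander; origin under its centre
- spice_jar: spice jar 46 across, 106 high, bystander; origin under its centre
- tin: food tin 75 across, 58 high, bystander; origin under its centre

How it is judged:
By the outcome, as a careful person would: the job done as asked, in the order asked, and still so for the second after the job is handed in, with the robot touching nothing.
It also fails if it takes over 72 s, if anything falls off the work surface, if the arm or the gripper's body presses on something with over 40 N, if the wrist force passes 120 N, or if a joint passes its speed limit or range.

## Working session

There is one attempt and no reset: what is moved stays moved. The work goes in short steps, Python scripts to look and compute and a tool call to move; the robot and the scene stay as the last step left them, time stands still between calls to the robot, and variables do not carry over. Pictures are saved under pics/ and viewed, at most 10 in all, crops included, and the job is handed in when it is done.

Besides the shell and the picture viewer there is one more tool, called after "Request:" as name(argument=value, ...) on one line, values as JSON. jog_arm: Moves the arm, as the interface text tells. Shift numbers are shares of 40 mm and turn numbers shares of 0.12 rad, none past 1 either way. Its arguments: {"type":"object","properties":{"moves":{"type":"array"},"force":{"type":"number"}},"required":["moves"]}

```bash
ls; mkdir -p pics; cat > h.py <<'E'
import numpy as np, cv2, json
from rig import env
from scipy.spatial.transform import Rotation as R
def grab(n):
    c=env.calibration(n); im,d=env.get_image(n); return im,d,c
def rot(c):
    r=np.array(c["rotation"],float)
    return r if r.shape==(3,3) else R.from_euler('xyz',r,degrees=True).as_matrix()
def cloud(d,c):
    h,w=d.shape; u,v=np.meshgrid(np.arange(w),np.arange(h))
    p=cv2.undistortPoints(np.stack([u,v],-1).reshape(-1,1,2).astype(np.float32),np.array(c["mtx"]),np.array(c["dist"],float)).reshape(h,w,2)
    P=np.dstack([p*d[...,None],d])
    return P@rot(c).T+np.array(c["xyz"])
E
python3 - <<'E'
from h import *
s=env.sense(); print(s)
for n in("top","side"):
    im,d,c=grab(n); print(n,c); cv2.imwrite(f"pics/{n}0.png",im); np.save(f"{n}0.npy",cloud(d,c)); np.save(f"{n}d0.npy",d)
E
```

```text
pics
{'time': 0.0, 'joint_positions': array([-79.74509802,  36.05958954,   2.20201182,  87.00017149,
        -1.54559291,  57.08407438,  -1.143005  ]), 'qvel': array([-0.10710966,  0.02216539, -0.0033909 ,  0.02974063,  0.05035326,
        0.03407895, -0.00277257]), 'effort': array([-1.20550005e-03, -5.63406873e+01,  1.22629579e+00, -1.93439054e+01,
        1.11496914e-02,  1.06156166e-02,  1.52511443e-06]), 'eef_pos': array([0.15733731, 0.62998088, 0.23035804]), 'eef_rot': array([-1.79885861e+02,  2.47665002e-03,  1.65979059e+02]), 'ft_force': array([ 0.43680406, -0.42222287,  0.25177773]), 'ft_torque': array([ 0.01653506, -0.00246096,  0.00353235]), 'grip_force': 0.0, 'width': 0.9982553613059637}
top {'mtx': array([[405.55420474,   0.        , 318.4206104 ],
       [  0.        , 405.55420474, 200.81026241],
       [  0.        ,   0.        ,   1.        ]]), 'dist': array([-0.03123989,  0.        ,  0.        ,  0.        ,  0.        ]), 'xyz': array([ 0.2702918 , -0.15509304,  1.09350598]), 'rotation': array([-169.79393808,   -1.15662132,  -88.72455256])}
side {'mtx': array([[375.83129452,   0.        , 312.1141203 ],
       [  0.        , 375.83129452, 202.89976776],
       [  0.        ,   0.        ,   1.        ]]), 'dist': array([-0.07233605,  0.        ,  0.        ,  0.        ,  0.        ]), 'xyz': array([-0.00365862, -0.87194862,  0.70424368]), 'rotation': array([-125.37590327,    0.98726372,  -33.11583517])}
```

View pics/top0.png

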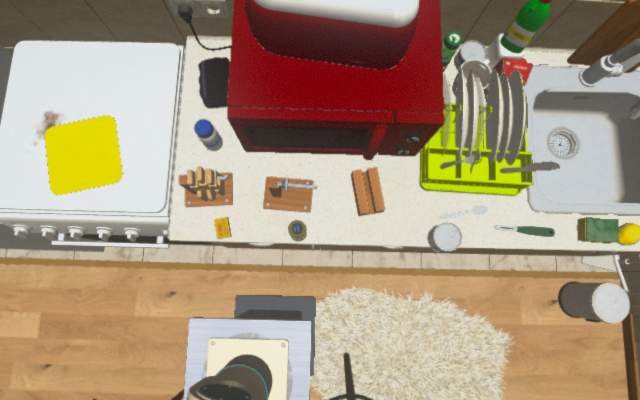

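View pics/side0.png

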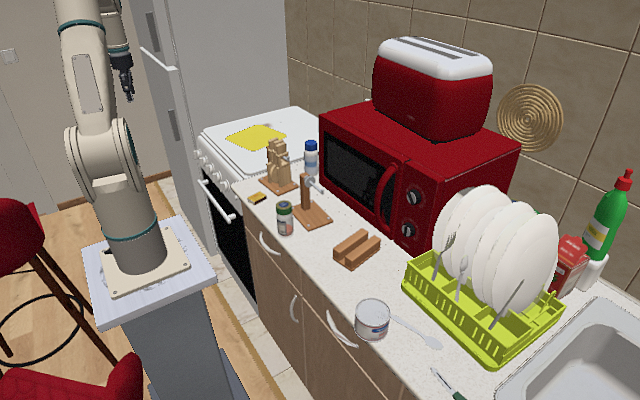

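The top view shows the full hook at (207,187), the spare hook at (290,186), the holder at (368,191), the matchbox at (222,228), the jar at (297,230) and the tin at (446,237). The microwave stands behind them.

```bash
python3 - <<'E'
from h import *
im=cv2.imread("pics/top0.png"); P=np.load("top0.npy")
a=cv2.resize(im[140:245,170:390],None,fx=3.6,fy=3.6,interpolation=cv2.INTER_CUBIC); cv2.imwrite("pics/crop0.png",a)
hsv=cv2.cvtColor(im,cv2.COLOR_BGR2HSV)
def box(name,u0,u1,v0,v1,zl,zh):
    Q=P[v0:v1,u0:u1].reshape(-1,3); H=hsv[v0:v1,u0:u1].reshape(-1,3)
    m=(Q[:,2]>zl)&(Q[:,2]<zh)&(H[:,1]>90)
    Q=Q[m]; r=cv2.minAreaRect(Q[:,:2].astype(np.float32)*1000)
    print(name,m.sum(),r,np.median(Q[:,2]),cv2.boxPoints(r).round(0).tolist())
box("full",175,240,165,215,.006,.022)
box("spare",255,325,165,215,.006,.022)
box("holder",345,390,160,220,.033,.055)
box("match",210,235,215,242,.008,.025)
for n,(u0,u1,v0,v1),zl in(("fullhi",(170,240,155,215),.10),("sparehi",(255,330,165,215),.10)):
    Q=P[v0:v1,u0:u1].reshape(-1,3);Q=Q[(Q[:,2]>zl)&(Q[:,2]<.25)]
    # height map print 8mm in xy
    x0,y0=Q[:,:2].min(0);g={}
    for q in Q:
        k=(int((q[0]-x0)/.008),int((q[1]-y0)/.008)); g[k]=max(g.get(k,0),q[2])
    print(n,x0,y0)
    for i in range(max(k[0] for k in g),-1,-1): print(' '.join('%3d'%(g.get((i,j),0)*1000) if (i,j) in g else '  .' for j in range(max(k[1] for k in g),-1,-1)))
E
```

```text
full 591 ((489.6877136230469, 127.2153091430664), (87.82251739501953, 127.43757629394531), 4.519631385803223) 0.01203933557385195 [[441.0, 187.0], [451.0, 60.0], [538.0, 67.0], [528.0, 194.0]]
spare 1087 ((482.6231994628906, -88.83635711669922), (128.3390655517578, 87.7853012084961), 86.64366149902344) 0.01238697641461739 [[435.0, -150.0], [523.0, -155.0], [530.0, -27.0], [443.0, -22.0]]
holder 866 ((492.7130126953125, -303.50531005859375), (118.20885467529297, 68.60464477539062), 10.372346878051758) 0.042436939223067904 [[428.0, -280.0], [441.0, -348.0], [557.0, -327.0], [545.0, -259.0]]
match 273 ((386.6574401855469, 83.20677947998047), (51.549407958984375, 36.59600830078125), 12.0867280960083) 0.01644295610452251 [[358.0, 96.0], [365.0, 60.0], [416.0, 71.0], [408.0, 106.0]]
fullhi 0.46771082137294695 0.05208784419379836
  .   .   .   .   .   . 173 177 174   . 170 144   .   .   .
  .   . 132   . 176 177 174 177 175 176 178 177   .   . 140
138 137 138   . 177 177   . 177 178 175 179 177 134 134 144
139 138 138   . 176 177 144 176 177 174 178 175 131   .   .
137 139 139 125 177 179 144 177 177 142 177 178 141   .   .
  .   .   .   . 175 176 143 144 145 144 177 174   .   .   .
sparehi 0.4663922772287554 -0.16396958255204294
  .   .   .   .   .   . 138   .   .   .   .   .   .   .   .
136 138 137 137   . 142 143   .   .   .   .   .   .   .   .
139 139 141 140 136 147 147 134 134 134 133 135 130 131 140
138 137 139 138 137 140 149 133 134 133 133 134 135 133 143
112 134 136 126   . 139 141   .   .   .   .   .   .   .   .
```

View pics/crop0.png

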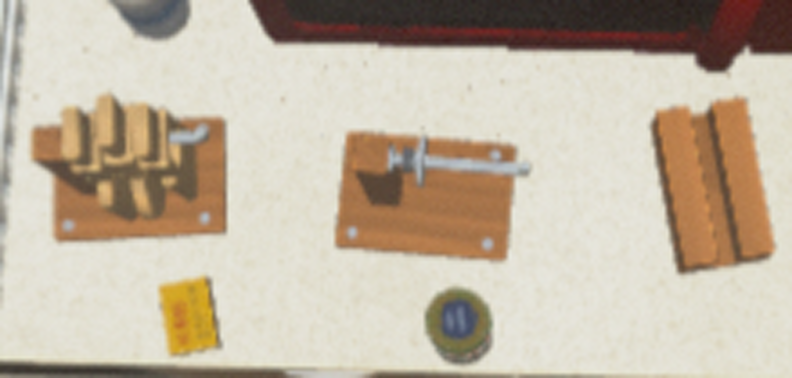

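```bash
python3 - <<'E'
from h import *
im=cv2.imread("pics/top0.png"); P=np.load("top0.npy"); hsv=cv2.cvtColor(im,cv2.COLOR_BGR2HSV)
def an(name,u0,u1,v0,v1,yaw):
    Q=P[v0:v1,u0:u1].reshape(-1,3); H=hsv[v0:v1,u0:u1].reshape(-1,3)
    ex=np.array([np.cos(np.radians(yaw)),np.sin(np.radians(yaw))]); ey=np.array([-ex[1],ex[0]])
    L=np.c_[Q[:,:2]@ex,Q[:,:2]@ey,Q[:,2]]
    return L,H,ex,ey
L,H,ex,ey=an("full",170,240,155,215,94.5)
t=L[(L[:,2]>.168)&(L[:,2]<.19)]; print(np.histogram(t[:,0],bins=np.arange(t[:,0].min(),t[:,0].max()+.003,.003)))
k=cv2.kmeans(t[:,:1].astype(np.float32),3,None,(3,50,1e-6),5,cv2.KMEANS_PP_CENTERS)
for c in np.argsort(k[2][:,0]):
    q=t[k[1][:,0]==c]; m=[(q[:,i].min()+q[:,i].max())/2 for i in(0,1)]; print("tab",len(q),q.min(0),q.max(0),m[0]*ex+m[1]*ey)
p=L[(L[:,2]>.131)&(L[:,2]<.1395)&(H[:,1]>90)]; p=p[p[:,0]>t[:,0].max()]; print("post",len(p),p.min(0),p.max(0))
r=L[(L[:,2]>.12)&(L[:,2]<.15)&(H[:,1]<70)]; print("rod",len(r),r.min(0),r.max(0),np.median(r,0))
L,H,ex,ey=an("spare",255,330,165,215,86.8)
p=L[(L[:,2]>.131)&(L[:,2]<.142)&(H[:,1]>90)]; print("spost",len(p),p.min(0),p.max(0),np.median(p,0))
r=L[(L[:,2]>.122)&(L[:,2]<.16)&(H[:,1]<70)]; r=r[r[:,0]<p[:,0].min()]
d=r[r[:,2]>.138];print("disc/lip",d[np.argsort(d[:,0])].round(4).tolist()[:8],'...',d[d[:,0]>d[:,0].min()+.03][:,0].min(),d[:,0].max())
rr=r[(r[:,2]<.137)&(r[:,0]<d[:,0].max()-.012)]; print("rod",len(rr),rr.min(0),rr.max(0),np.polyfit(rr[:,0],rr[:,1],1),np.median(rr,0), "origin hint ex,ey",ex,ey)
L,H,ex,ey=an("holder",345,390,160,220,100.37)
a=L[(L[:,2]>.036)&(L[:,2]<.05)]; print("holder",a.min(0),a.max(0)); hh=np.histogram(a[:,0],bins=np.arange(a[:,0].min(),a[:,0].max()+.003,.003)); print(hh[0],hh[1][[0,-1]])
print("holder gap", np.sort(a[:,0])[np.argmax(np.diff(np.sort(a[:,0])))],np.diff(np.sort(a[:,0])).max(),ex,ey)
m=(hsv[...,1]>150)&((hsv[...,0]<8)|(hsv[...,0]>172))&(P[...,2]>.03)&(P[...,2]<.4)&(P[...,0]>.5)&(P[...,1]<.2)&(P[...,1]>-.5)
Q=P[m]; print("mw x", np.percentile(Q[:,0],[0,.5,2,5]),Q[np.argsort(Q[:,0])[:5]])
E
```

```text
(array([28, 17, 24, 11,  5,  0,  0, 10, 21, 21, 20,  7,  0,  0,  1, 21, 25,
       18, 16]), array([0.04204605, 0.04504605, 0.04804605, 0.05104605, 0.05404605,
       0.05704605, 0.06004605, 0.06304605, 0.06604605, 0.06904605,
       0.07204605, 0.07504605, 0.07804605, 0.08104605, 0.08404605,
       0.08704605, 0.09004605, 0.09304605, 0.09604605, 0.09904605]))
tab 85 [ 0.04204605 -0.51333825  0.16828817] [ 0.0552779  -0.4778934   0.17920093] [0.49027004 0.08739754]
tab 79 [ 0.06463164 -0.518716    0.16807697] [ 0.07769044 -0.485278    0.17873359] [0.49486628 0.1103279 ]
tab 81 [ 0.08703018 -0.51314066  0.16827015] [ 0.09896293 -0.47791106  0.1794992 ] [0.48670189 0.13158839]
post 67 [ 0.10128364 -0.50823432  0.13118665] [ 0.12865993 -0.48027516  0.13897868]
rod 64 [ 0.01299283 -0.52032128  0.12076927] [ 0.13178539 -0.4880123   0.14461056] [ 0.03340912 -0.49979567  0.13390841]
spost 93 [-0.04302658 -0.49974205  0.13198955] [-0.02019221 -0.47646423  0.14165957] [-0.03159515 -0.48765981  0.1363702 ]
disc/lip [[-0.1369, -0.4862, 0.143], [-0.1367, -0.4885, 0.1434], [-0.1347, -0.4842, 0.13
[... 240 characters left out ...]
05717934 -0.47077874  0.13694323] [ 0.00598392 -0.48655902] [-0.08969926 -0.48719338  0.13173276] origin hint ex,ey [0.0558215  0.99844076] [-0.99844076  0.0558215 ]
holder [-0.42226603 -0.49226812  0.03607416] [-0.35293732 -0.37092897  0.04947584]
[38 53 47 51 50 52 47 55 47  0  0  0  0  0 27 53 46 55 48 49 51 47 56  5] [-0.42226603 -0.35026603]
holder gap -0.39585312725419763 0.015951315082614215 [-0.18000412  0.98366586] [-0.98366586 -0.18000412]
mw x [0.55582287 0.5728342  0.59655959 0.59776929] [[ 0.55582287 -0.29597116  0.16097485]
 [ 0.55798084 -0.29226277  0.16981564]
 [ 0.55874712 -0.29146118  0.17524239]
 [ 0.55907901 -0.29974865  0.18283751]
 [ 0.56001872 -0.2978929   0.17965301]]
```

```bash
cat >> h.py <<'E'
def plan(target,yaw,n):
    s=env.sense(); p=np.array(s["eef_pos"]); r=R.from_euler('xyz',s["eef_rot"],degrees=True)
    q=R.from_euler('xyz',[180,0,yaw],degrees=True); w=(r.inv()*q).as_rotvec()/n
    d=(np.array(target)-p)/n; rows=[]
    for i in range(n):
        rows.append((np.round(r.inv().apply(d)/.04,2).tolist(),np.round(w/.12,2).tolist())); r=r*R.from_rotvec(w)
    print("pos",p.round(4),"rot",np.round(s["eef_rot"],2),"t",s["time"],"F",np.round(s["ft_force"],2))
    for x in rows: print(x)
E
python3 - <<'E'
from h import *
plan([.4903,.0874,.235],94.5,18)
E
```

```text
pos [0.1573 0.6301 0.2305] rot [-179.9     0.    165.98] t 0.1 F [ 0.18 -0.18 -0.16]
([-0.63, -0.62, -0.01], [-0.0, 0.0, 0.58])
([-0.67, -0.57, -0.01], [-0.0, 0.0, 0.58])
([-0.71, -0.53, -0.01], [-0.0, 0.0, 0.58])
([-0.75, -0.48, -0.01], [-0.0, 0.0, 0.58])
([-0.78, -0.42, -0.01], [-0.0, 0.0, 0.58])
([-0.8, -0.37, -0.01], [-0.0, 0.0, 0.58])
([-0.83, -0.31, -0.01], [-0.0, 0.0, 0.58])
([-0.85, -0.25, -0.01], [-0.0, 0.0, 0.58])
([-0.86, -0.19, -0.01], [-0.0, 0.0, 0.58])
([-0.87, -0.13, -0.01], [-0.0, 0.0, 0.58])
([-0.88, -0.07, -0.01], [-0.0, 0.0, 0.58])
([-0.88, -0.01, -0.01], [-0.0, 0.0, 0.58])
([-0.88, 0.05, -0.01], [-0.0, 0.0, 0.58])
([-0.88, 0.11, -0.01], [-0.0, 0.0, 0.58])
([-0.87, 0.17, -0.01], [-0.0, 0.0, 0.58])
([-0.85, 0.23, -0.01], [-0.0, 0.0, 0.58])
([-0.84, 0.29, -0.01], [-0.0, 0.0, 0.58])
([-0.81, 0.35, -0.01], [-0.0, 0.0, 0.58])
```

Request:
jog_arm(moves=[{"translation": [-0.63,-0.62,0],"twist": [0,0,0.58],"grip": 85},{"translation": [-0.67,-0.57,0],"twist": [0,0,0.58],"grip": 85},{"translation": [-0.71,-0.53,0],"twist": [0,0,0.58],"grip": 85},{"translation": [-0.75,-0.48,0],"twist": [0,0,0.58],"grip": 85},{"translation": [-0.78,-0.42,0],"twist": [0,0,0.58],"grip": 85},{"translation": [-0.8,-0.37,0],"twist": [0,0,0.58],"grip": 85},{"translation": [-0.83,-0.31,0],"twist": [0,0,0.58],"grip": 85},{"translation": [-0.85,-0.25,0],"twist": [0,0,0.58],"grip": 85}], force=60)

```text
time: 1.1
eef_pos: [0.3057, 0.3879, 0.2311]
eef_rot: [-180.0, 0.0, 133.9]
ft_force: [0.4, -0.6, 0.9]
width: 0.994
grip_force: 0.0
```

Request:
jog_arm(moves=[{"translation": [-0.86,-0.19,0],"twist": [0,0,0.58],"grip": 85},{"translation": [-0.87,-0.13,0],"twist": [0,0,0.58],"grip": 85},{"translation": [-0.88,-0.07,0],"twist": [0,0,0.58],"grip": 85},{"translation": [-0.88,-0.01,0],"twist": [0,0,0.58],"grip": 85},{"translation": [-0.88,0.05,0],"twist": [0,0,0.58],"grip": 85},{"translation": [-0.88,0.11,0],"twist": [0,0,0.58],"grip": 85},{"translation": [-0.87,0.17,0],"twist": [0,0,0.58],"grip": 85},{"translation": [-0.85,0.23,0],"twist": [0,0,0.58],"grip": 85}])

```text
time: 2.1
eef_pos: [0.4528, 0.1472, 0.2311]
eef_rot: [-180.0, -0.0, 102.0]
ft_force: [-0.1, 0.8, 0.4]
width: 0.996
grip_force: 0.0
```

```bash
python3 - <<'E'
from h import *
plan([.4903,.0874,.235],94.5,3)
im,d,c=grab("wrist"); cv2.imwrite("pics/w1.png",im); np.save("w1.npy",cloud(d,c))
E
```

```text
pos [0.4528 0.1472 0.2311] rot [-179.97   -0.    102.04] t 2.1 F [-0.11  0.84  0.4 ]
([-0.55, 0.2, -0.03], [-0.0, 0.0, 0.37])
([-0.54, 0.23, -0.03], [-0.0, 0.0, 0.37])
([-0.53, 0.25, -0.03], [-0.0, 0.0, 0.37])
```

View pics/w1.png

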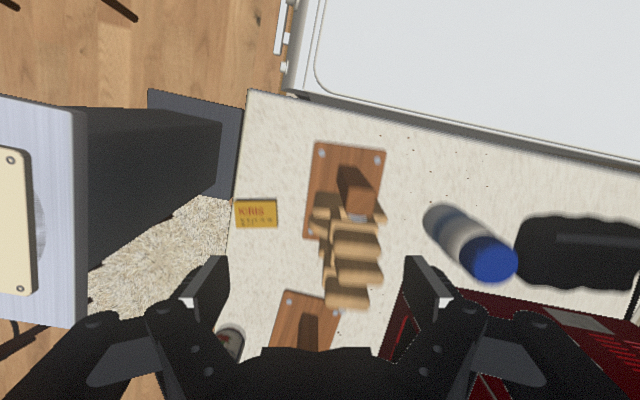

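The wrist view shows the three tabs at about (357,245), (357,270) and (347,295), with the front one nearest the gripper and the blue bottle beside them. I'll cross-check the tab positions from this view.

```bash
python3 - <<'E'
from h import *
P=np.load("w1.npy").reshape(-1,3)
ex=np.array([np.cos(np.radians(94.5)),np.sin(np.radians(94.5))]); ey=np.array([-ex[1],ex[0]])
L=np.c_[P[:,:2]@ex,P[:,:2]@ey,P[:,2]]
t=L[(L[:,2]>.168)&(L[:,2]<.182)&(L[:,0]>.03)&(L[:,0]<.11)&(L[:,1]<-.46)&(L[:,1]>-.54)]
k=cv2.kmeans(t[:,:1].astype(np.float32),3,None,(3,50,1e-6),5,cv2.KMEANS_PP_CENTERS)
for c in np.argsort(k[2][:,0]):
    q=t[k[1][:,0]==c]; q=q[q[:,2]>.174]; lo,hi=np.percentile(q,1,0),np.percentile(q,99,0); m=(lo+hi)/2
    r=cv2.minAreaRect((P[:,:2][0:0] if 0 else q[:,:2]).astype(np.float32)*1000)
    print(len(q),lo.round(4),hi.round(4),m[0]*ex+m[1]*ey,r)
p=L[(L[:,2]>.130)&(L[:,2]<.1395)&(L[:,0]>.1)&(L[:,0]<.14)&(L[:,1]<-.46)&(L[:,1]>-.53)]; print(np.percentile(p,[2,98],0))
E
```

```text
535 [ 0.0439 -0.5118  0.1741] [ 0.0549 -0.4788  0.1779] [0.48989911 0.08809634] ((49.690460205078125, -495.3553466796875), (35.176307678222656, 12.121661186218262), 89.76873016357422)
562 [ 0.0667 -0.5183  0.1741] [ 0.0775 -0.4852  0.1781] [0.4945296  0.11122872] ((72.0167007446289, -501.6819763183594), (11.462733268737793, 34.46672439575195), 1.1880086660385132)
607 [ 0.089  -0.5117  0.1741] [ 0.0998 -0.4788  0.178 ] [0.48632003 0.13296145] ((94.2675552368164, -495.4128112792969), (11.187738418579102, 34.490638732910156), 1.8566709756851196)
[[ 0.1032372  -0.51088634  0.1313131 ]
 [ 0.13223227 -0.48153244  0.13864929]]
```

Request:
jog_arm(moves=[{"translation": [-0.55,0.2,0],"twist": [0,0,0.37],"grip": 85},{"translation": [-0.54,0.23,0],"twist": [0,0,0.37],"grip": 85},{"translation": [-0.53,0.25,0],"twist": [0,0,0.37],"grip": 85},{"translation": [0,0,0],"twist": [0,0,0],"grip": 85},{"translation": [0,0,0],"twist": [0,0,0],"grip": 85},{"translation": [0,0,0],"twist": [0,0,0],"grip": 85},{"translation": [0,0,0],"twist": [0,0,0],"grip": 85},{"translation": [0,0,0],"twist": [0,0,0],"grip": 85}])

```text
time: 3.15
eef_pos: [0.4901, 0.0892, 0.2313]
eef_rot: [-180.0, -0.0, 94.6]
ft_force: [-0.5, 0.1, 0.3]
width: 0.994
grip_force: 0.0
```

Request:
jog_arm(moves=[{"translation": [-0.02,0,0.6],"twist": [0,0,0],"grip": 65},{"translation": [0,0,0.6],"twist": [0,0,0],"grip": 65},{"translation": [0,0,0.5],"twist": [0,0,0],"grip": 65},{"translation": [0,0,0.48],"twist": [0,0,0],"grip": 65},{"translation": [0,0,0],"twist": [0,0,0],"grip": 25},{"translation": [0,0,0],"twist": [0,0,0],"grip": 25},{"translation": [0,0,0],"twist": [0,0,0],"grip": 25},{"translation": [0,0,0],"twist": [0,0,0],"grip": 25}], force=50)

```text
time: 4.15
eef_pos: [0.4905, 0.0882, 0.1446]
eef_rot: [179.9, -0.0, 94.5]
ft_force: [-0.3, 0.0, 0.4]
width: 0.413
grip_force: 51.0
```

Request:
jog_arm(moves=[{"translation": [0,0,-0.2],"twist": [0,0,0],"grip": 25},{"translation": [0,0,-0.17],"twist": [0,0,0],"grip": 25},{"translation": [-0.4,0,0],"twist": [0,0,0],"grip": 25},{"translation": [-0.5,0,0],"twist": [0,0,0],"grip": 25},{"translation": [-0.5,0,0],"twist": [0,0,0],"grip": 25},{"translation": [-0.2,0,0],"twist": [0,0,0],"grip": 25},{"translation": [0,0,-0.5],"twist": [0,0,0],"grip": 25},{"translation": [0,0,-0.8],"twist": [0,0,0],"grip": 25}])

```text
time: 5.15
eef_pos: [0.4944, 0.0239, 0.2106]
eef_rot: [-179.8, 0.0, 94.5]
ft_force: [0.6, 0.8, -1.0]
width: 0.412
grip_force: 51.1
```

```bash
python3 - <<'E'
from h import *
# spare: local (a,b) -> world ; pre-entry a=-0.165
ex=np.array([np.cos(np.radians(86.8)),np.sin(np.radians(86.8))]); ey=np.array([-ex[1],ex[0]])
for a in(-.165,-.079): print(a,a*ex-.4872*ey)
plan([*(-.165*ex-.4872*ey),.29],86.8,8)
im,d,c=grab("side"); cv2.imwrite("pics/s1.png",im[110:290,200:440]); 
E
```

```text
-0.165 [ 0.47722979 -0.19193896]
-0.079 [ 0.48203044 -0.10607306]
pos [0.4944 0.0239 0.2106] rot [-179.83    0.     94.51] t 5.15 F [ 0.63  0.79 -1.03]
([-0.67, -0.11, -0.25], [-0.0, 0.0, 0.14])
([-0.67, -0.1, -0.25], [-0.0, 0.0, 0.14])
([-0.67, -0.08, -0.25], [-0.0, 0.0, 0.14])
([-0.67, -0.07, -0.25], [-0.0, 0.0, 0.14])
([-0.67, -0.06, -0.25], [-0.0, 0.0, 0.14])
([-0.67, -0.05, -0.25], [-0.0, 0.0, 0.14])
([-0.68, -0.04, -0.25], [-0.0, 0.0, 0.14])
([-0.68, -0.03, -0.25], [-0.0, 0.0, 0.14])
```

Request:
jog_arm(moves=[{"translation": [0,0,-1],"twist": [0,0,0.14],"grip": 25},{"translation": [-0.4,-0.1,-1],"twist": [0,0,0.14],"grip": 25},{"translation": [-0.9,-0.1,0],"twist": [0,0,0.14],"grip": 25},{"translation": [-0.9,-0.1,0],"twist": [0,0,0.14],"grip": 25},{"translation": [-0.9,-0.07,0],"twist": [0,0,0.14],"grip": 25},{"translation": [-0.9,-0.06,0],"twist": [0,0,0.14],"grip": 25},{"translation": [-0.9,-0.06,0],"twist": [0,0,0.14],"grip": 25},{"translation": [-0.5,-0.05,0],"twist": [0,0,0.14],"grip": 25}])

```text
time: 6.2
eef_pos: [0.4755, -0.194, 0.2907]
eef_rot: [-180.0, 0.0, 86.7]
ft_force: [-0.6, 0.5, -2.6]
width: 0.413
grip_force: 51.1
```

```bash
python3 - <<'E'
from h import *
plan([.4772,-.1919,.1596],86.8,4)
E
```

```text
pos [ 0.4755 -0.194   0.2907] rot [-1.7998e+02  2.0000e-02  8.6670e+01] t 6.2 F [-0.65  0.48 -2.55]
([0.01, 0.01, 0.82], [-0.0, 0.0, -0.0])
([0.01, 0.01, 0.82], [-0.0, 0.0, -0.0])
([0.01, 0.01, 0.82], [-0.0, 0.0, -0.0])
([0.01, 0.01, 0.82], [-0.0, 0.0, -0.0])
```

Request:
jog_arm(moves=[{"translation": [0.02,0.02,0.8],"twist": [0,0,0],"grip": 25},{"translation": [0.02,0.02,0.9],"twist": [0,0,0],"grip": 25},{"translation": [0,0,0.9],"twist": [0,0,0],"grip": 25},{"translation": [0,0,0.5],"twist": [0,0,0],"grip": 25},{"translation": [0,0,0.18],"twist": [0,0,0],"grip": 25},{"translation": [0.3,0,0],"twist": [0,0,0],"grip": 25},{"translation": [0.4,0,0],"twist": [0,0,0],"grip": 25},{"translation": [0.3,0,0],"twist": [0,0,0],"grip": 25}])

```text
time: 7.2
eef_pos: [0.4807, -0.1487, 0.1604]
eef_rot: [179.9, -0.0, 86.9]
ft_force: [0.1, 0.2, -1.4]
width: 0.412
grip_force: 51.1
```

```bash
python3 - <<'E'
from h import *
plan([.4820,-.1101,.1596],86.8,4)
im,d,c=grab("side"); a=im[150:260,220:400]; b=cv2.resize(a,None,fx=4,fy=4,interpolation=cv2.INTER_CUBIC); cv2.imwrite("pics/s2.png",b)
E
```

```text
pos [ 0.4807 -0.1487  0.1604] rot [ 1.7993e+02 -4.0000e-02  8.6940e+01] t 7.2 F [ 0.12  0.22 -1.37]
([0.24, -0.0, 0.0], [0.0, -0.0, 0.0])
([0.24, -0.0, 0.0], [0.0, -0.0, 0.0])
([0.24, -0.0, 0.0], [0.0, -0.0, 0.0])
([0.24, -0.0, 0.0], [0.0, -0.0, 0.0])
```

View pics/s2.png

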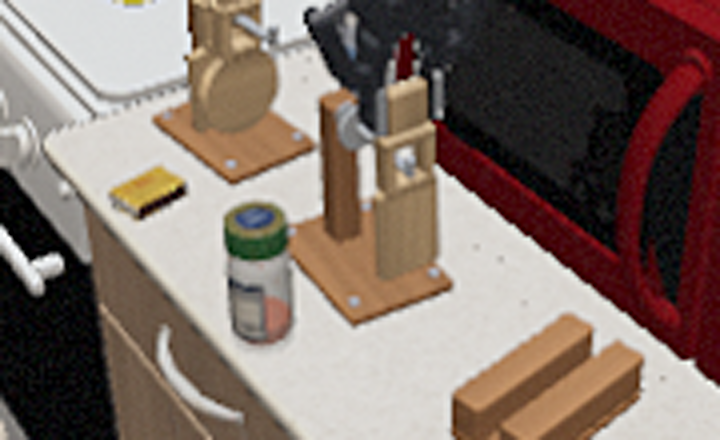

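Request:
jog_arm(moves=[{"translation": [0.3,0,0],"twist": [0,0,0],"grip": 25},{"translation": [0.3,0,0],"twist": [0,0,0],"grip": 25},{"translation": [0.2,0,0],"twist": [0,0,0],"grip": 25},{"translation": [0,0,0.2],"twist": [0,0,0],"grip": 25},{"translation": [0,0,0.18],"twist": [0,0,0],"grip": 25},{"translation": [0,0,0],"twist": [0,0,0],"grip": 25},{"translation": [0,0,0],"twist": [0,0,0],"grip": 65},{"translation": [0,0,0],"twist": [0,0,0],"grip": 65}])

```text
time: 8.25
eef_pos: [0.4816, -0.1192, 0.1443]
eef_rot: [-180.0, 0.0, 86.8]
ft_force: [0.3, -0.0, 0.9]
width: 0.76
grip_force: 0.0
```

Request:
jog_arm(moves=[{"translation": [0,0,-0.5],"twist": [0,0,0],"grip": 70},{"translation": [0,0,-0.9],"twist": [0,0,0],"grip": 70},{"translation": [0,0,-0.9],"twist": [0,0,0],"grip": 70},{"translation": [0.8,0,0],"twist": [0,0,-0.2],"grip": 70},{"translation": [1,0,0],"twist": [0,0,-0.2],"grip": 70},{"translation": [1,0.05,0],"twist": [0,0,-0.2],"grip": 70},{"translation": [1,0.1,0],"twist": [0,0,-0.2],"grip": 70},{"translation": [1,0.1,0],"twist": [0,0,-0.2],"grip": 70}])

```text
time: 9.25
eef_pos: [0.4928, 0.0744, 0.2365]
eef_rot: [180.0, 0.0, 93.7]
ft_force: [0.3, -0.5, 0.2]
width: 0.818
grip_force: 0.0
```

```bash
python3 - <<'E'
from h import *
plan([.4945,.1112,.21],94.5,2)
im,d,c=grab("wrist"); cv2.imwrite("pics/w2.png",im); P=cloud(d,c).reshape(-1,3)
ex=np.array([np.cos(np.radians(94.5)),np.sin(np.radians(94.5))]); ey=np.array([-ex[1],ex[0]])
L=np.c_[P[:,:2]@ex,P[:,:2]@ey,P[:,2]]
t=L[(L[:,2]>.174)&(L[:,2]<.182)&(L[:,0]>.03)&(L[:,0]<.11)&(L[:,1]<-.46)&(L[:,1]>-.54)]
k=cv2.kmeans(t[:,:1].astype(np.float32),2,None,(3,50,1e-6),5,cv2.KMEANS_PP_CENTERS)
for c in (0,1):
    q=t[k[1][:,0]==c]; lo,hi=np.percentile(q,1,0),np.percentile(q,99,0); m=(lo+hi)/2; print(len(q),lo.round(4),hi.round(4),m[0]*ex+m[1]*ey)
im,d,c=grab("top"); P=cloud(d,c)[165:215,255:330].reshape(-1,3)
ex=np.array([np.cos(np.radians(86.8)),np.sin(np.radians(86.8))]); ey=np.array([-ex[1],ex[0]])
L=np.c_[P[:,:2]@ex,P[:,:2]@ey,P[:,2]]; q=L[(L[:,2]>.165)&(L[:,2]<.19)];print("front on spare",len(q),q.min(0),q.max(0))
E
```

```text
pos [0.4928 0.0744 0.2365] rot [1.7999e+02 1.0000e-02 9.3730e+01] t 9.25 F [ 0.27 -0.5   0.23]
([0.46, 0.05, 0.33], [0.0, 0.0, -0.06])
([0.46, 0.05, 0.33], [0.0, 0.0, -0.06])
728 [ 0.0663 -0.519   0.1741] [ 0.0768 -0.4851  0.1781] [0.49487269 0.11073653]
810 [ 0.0884 -0.5125  0.1741] [ 0.0994 -0.4794  0.178 ] [0.48707078 0.13249592]
front on spare 79 [-0.09933469 -0.50720938  0.16645781] [-0.08737528 -0.47209883  0.1793445 ]
```

Request:
jog_arm(moves=[{"translation": [0.45,0.05,0.33],"twist": [0,0,-0.06],"grip": 65},{"translation": [0.45,0.05,0.33],"twist": [0,0,-0.06],"grip": 65},{"translation": [0,0,0.6],"twist": [0,0,0],"grip": 65},{"translation": [0,0,0.6],"twist": [0,0,0],"grip": 65},{"translation": [0,0,0.44],"twist": [0,0,0],"grip": 65},{"translation": [0,0,0],"twist": [0,0,0],"grip": 25},{"translation": [0,0,0],"twist": [0,0,0],"grip": 25},{"translation": [0,0,0],"twist": [0,0,0],"grip": 25}])

```text
time: 10.35
eef_pos: [0.4946, 0.1097, 0.1449]
eef_rot: [180.0, -0.0, 94.5]
ft_force: [0.7, -0.0, -1.5]
width: 0.416
grip_force: 50.1
```

Request:
jog_arm(moves=[{"translation": [0,0,-0.2],"twist": [0,0,0],"grip": 25},{"translation": [0,-0.12,-0.17],"twist": [0,0,0],"grip": 25},{"translation": [-0.3,0,0],"twist": [0,0,0],"grip": 25},{"translation": [-0.5,0,0],"twist": [0,0,0],"grip": 25},{"translation": [-0.5,0,0],"twist": [0,0,0],"grip": 25},{"translation": [-0.5,0,0],"twist": [0,0,0],"grip": 25},{"translation": [-0.4,0,0],"twist": [0,0,0],"grip": 25},{"translation": [0,0,-0.1],"twist": [0,0,0],"grip": 25}])

```text
time: 11.35
eef_pos: [0.4963, 0.0197, 0.1634]
eef_rot: [-180.0, 0.0, 94.4]
ft_force: [0.0, 0.5, -1.6]
width: 0.409
grip_force: 50.2
```

Request:
jog_arm(moves=[{"translation": [0,0,-1],"twist": [0,0,0.14],"grip": 25},{"translation": [0,0,-1],"twist": [0,0,0.14],"grip": 25},{"translation": [0,0,-1],"twist": [0,0,0.14],"grip": 25},{"translation": [-0.3,-0.1,-1],"twist": [0,0,0.14],"grip": 25},{"translation": [-0.9,-0.1,0],"twist": [0,0,0.14],"grip": 25},{"translation": [-0.9,-0.08,0],"twist": [0,0,0.14],"grip": 25},{"translation": [-1,-0.07,0],"twist": [0,0,0.14],"grip": 25},{"translation": [-1,-0.05,0],"twist": [0,0,0.14],"grip": 25}])

```text
time: 12.35
eef_pos: [0.4786, -0.1425, 0.3235]
eef_rot: [180.0, -0.0, 86.9]
ft_force: [0.5, -0.1, -1.9]
width: 0.414
grip_force: 50.9
```

```bash
python3 - <<'E'
from h import *
plan([.4772,-.1950,.325],86.8,2)
E
```

```text
pos [ 0.4786 -0.1425  0.3235] rot [ 1.7999e+02 -5.0000e-02  8.6910e+01] t 12.35 F [ 0.52 -0.09 -1.92]
([-0.66, 0.02, -0.02], [0.0, -0.0, 0.01])
([-0.66, 0.02, -0.02], [0.0, -0.0, 0.01])
```

Request:
jog_arm(moves=[{"translation": [-0.66,0.02,0],"twist": [0,0,0],"grip": 25},{"translation": [-0.66,0.02,0],"twist": [0,0,0],"grip": 25},{"translation": [0,0,0.8],"twist": [0,0,0],"grip": 25},{"translation": [0,0,1],"twist": [0,0,0],"grip": 25},{"translation": [0,0,1],"twist": [0,0,0],"grip": 25},{"translation": [0,0,0.8],"twist": [0,0,0],"grip": 25},{"translation": [0,0,0.48],"twist": [0,0,0],"grip": 25},{"translation": [0,0,0],"twist": [0,0,0],"grip": 25}])

```text
time: 13.35
eef_pos: [0.4767, -0.194, 0.159]
eef_rot: [-179.8, -0.1, 86.9]
ft_force: [0.5, -0.5, -0.3]
width: 0.416
grip_force: 50.9
```

```bash
python3 - <<'E'
from h import *
plan([.4800,-.1450,.1600],86.8,4)
E
```

```text
pos [ 0.4767 -0.194   0.159 ] rot [-1.7983e+02 -9.0000e-02  8.6890e+01] t 13.35 F [ 0.54 -0.46 -0.33]
([0.31, 0.0, -0.01], [-0.01, -0.0, 0.0])
([0.31, 0.0, -0.01], [-0.01, -0.0, 0.0])
([0.31, 0.0, -0.01], [-0.01, -0.0, 0.0])
([0.31, 0.0, -0.01], [-0.01, -0.0, 0.0])
```

Request:
jog_arm(moves=[{"translation": [0.25,0,-0.02],"twist": [0,0,0],"grip": 25},{"translation": [0.4,0,0],"twist": [0,0,0],"grip": 25},{"translation": [0.3,0,0],"twist": [0,0,0],"grip": 25},{"translation": [0.2,0,0],"twist": [0,0,0],"grip": 25},{"translation": [0,0,0.15],"twist": [0,0,0],"grip": 25},{"translation": [0,0,0.15],"twist": [0,0,0],"grip": 25},{"translation": [0,0,0.06],"twist": [0,0,0],"grip": 25},{"translation": [0,0,0],"twist": [0,0,0],"grip": 25}])

```text
time: 14.35
eef_pos: [0.4795, -0.1486, 0.1458]
eef_rot: [-179.9, -0.1, 86.8]
ft_force: [0.8, 4.4, -3.8]
width: 0.412
grip_force: 50.8
```

```bash
python3 - <<'E'
from h import *
s=env.sense(); print(s["ft_force"],s["ft_torque"],s["eef_pos"],s["width"])
im,d,c=grab("side"); a=im[150:250,270:400]; b=cv2.resize(a,None,fx=5,fy=5,interpolation=cv2.INTER_CUBIC); cv2.imwrite("pics/s3.png",b)
E
```

```text
[ 0.75774023  4.43781812 -3.79454752] [ 0.83930413 -0.18131794  0.00275589] [ 0.47947769 -0.14864471  0.14583139] 0.41162132268934987
```

View pics/s3.png

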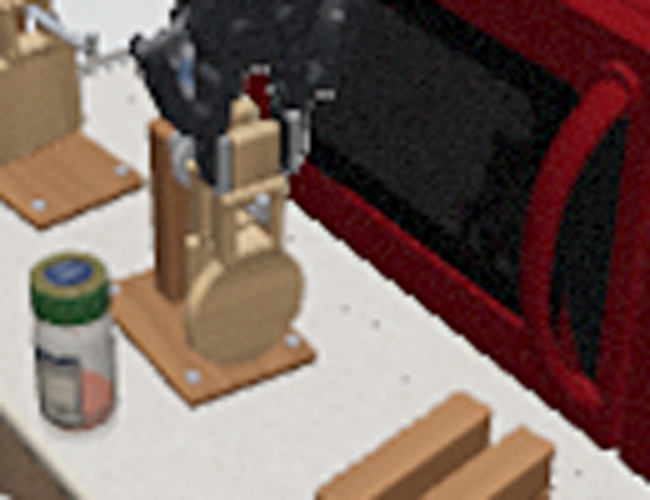

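Request:
jog_arm(moves=[{"translation": [0,0,-0.15],"twist": [0,0,0],"grip": 25},{"translation": [0.15,0,0],"twist": [0,0,0],"grip": 25},{"translation": [0.1,0,0],"twist": [0,0,0],"grip": 25},{"translation": [0,0,0],"twist": [0,0,0],"grip": 25},{"translation": [0,0,0.1],"twist": [0,0,0],"grip": 25},{"translation": [0,0,0.06],"twist": [0,0,0],"grip": 25},{"translation": [0,0,0],"twist": [0,0,0],"grip": 25},{"translation": [0,0,0],"twist": [0,0,0],"grip": 25}])

```text
time: 15.4
eef_pos: [0.4805, -0.1395, 0.146]
eef_rot: [-180.0, -0.0, 86.8]
ft_force: [-0.3, 0.1, -2.0]
width: 0.414
grip_force: 50.9
```

Request:
jog_arm(moves=[{"translation": [0.05,0,0],"twist": [0,0,0],"grip": 25},{"translation": [0.05,0,0],"twist": [0,0,0],"grip": 25},{"translation": [0.05,0,0],"twist": [0,0,0],"grip": 25},{"translation": [0.05,0,0],"twist": [0,0,0],"grip": 25},{"translation": [0.05,0,0],"twist": [0,0,0],"grip": 25},{"translation": [0.05,0,0],"twist": [0,0,0],"grip": 25},{"translation": [0,0,0],"twist": [0,0,0],"grip": 25},{"translation": [0,0,0],"twist": [0,0,0],"grip": 25}])

```text
time: 16.4
eef_pos: [0.4811, -0.1271, 0.146]
eef_rot: [-180.0, -0.0, 86.8]
ft_force: [-0.6, -0.2, -1.9]
width: 0.414
grip_force: 50.9
```

Request:
jog_arm(moves=[{"translation": [0.02,0,0],"twist": [0,0,0],"grip": 25},{"translation": [0.02,0,0],"twist": [0,0,0],"grip": 25},{"translation": [0.02,0,0],"twist": [0,0,0],"grip": 25},{"translation": [0.02,0,0],"twist": [0,0,0],"grip": 25},{"translation": [0,0,0],"twist": [0,0,0],"grip": 25},{"translation": [0,0,0],"twist": [0,0,0],"grip": 25},{"translation": [0,0,0],"twist": [0,0,0],"grip": 25},{"translation": [0,0,0],"twist": [0,0,0],"grip": 25}])

```text
time: 17.4
eef_pos: [0.4813, -0.1247, 0.1462]
eef_rot: [180.0, 0.0, 86.8]
ft_force: [-1.9, -4.8, 0.1]
width: 0.414
grip_force: 51.0
```

Request:
jog_arm(moves=[{"translation": [0.03,0,0],"twist": [0,0,0],"grip": 25},{"translation": [0.03,0,0],"twist": [0,0,0],"grip": 25},{"translation": [0,0,0],"twist": [0,0,0],"grip": 25},{"translation": [0,0,0],"twist": [0,0,0],"grip": 25},{"translation": [0,0,0],"twist": [0,0,0],"grip": 25},{"translation": [0,0,0],"twist": [0,0,0],"grip": 25},{"translation": [0,0,0],"twist": [0,0,0],"grip": 25},{"translation": [0,0,0],"twist": [0,0,0],"grip": 25}])

```text
time: 18.4
eef_pos: [0.4813, -0.1231, 0.1462]
eef_rot: [180.0, 0.1, 86.8]
ft_force: [-1.8, -6.8, -0.6]
width: 0.413
grip_force: 51.0
```

Request:
jog_arm(moves=[{"translation": [0.04,0,0],"twist": [0,0,0],"grip": 25},{"translation": [0.03,0,0],"twist": [0,0,0],"grip": 25},{"translation": [0,0,0],"twist": [0,0,0],"grip": 25},{"translation": [0,0,0],"twist": [0,0,0],"grip": 25},{"translation": [0,0,0],"twist": [0,0,0],"grip": 25},{"translation": [0,0,0],"twist": [0,0,0],"grip": 25},{"translation": [0,0,0],"twist": [0,0,0],"grip": 25},{"translation": [0,0,0],"twist": [0,0,0],"grip": 25}])

```text
time: 19.4
eef_pos: [0.4814, -0.1216, 0.1463]
eef_rot: [180.0, 0.2, 86.7]
ft_force: [-2.3, -8.7, -0.1]
width: 0.417
grip_force: 51.0
```

Request:
jog_arm(moves=[{"translation": [0.04,0,0],"twist": [0,0,0],"grip": 25},{"translation": [0,0,0],"twist": [0,0,0],"grip": 25},{"translation": [0,0,0],"twist": [0,0,0],"grip": 25},{"translation": [0,0,0],"twist": [0,0,0],"grip": 25},{"translation": [0,0,0],"twist": [0,0,0],"grip": 25},{"translation": [0,0,0],"twist": [0,0,0],"grip": 25},{"translation": [0,0,0],"twist": [0,0,0],"grip": 25},{"translation": [0,0,0],"twist": [0,0,0],"grip": 25}])

```text
time: 20.4
eef_pos: [0.4814, -0.1208, 0.1464]
eef_rot: [179.9, 0.2, 86.7]
ft_force: [-2.5, -11.3, 0.4]
width: 0.411
grip_force: 51.0
```

Request:
jog_arm(moves=[{"translation": [-0.08,0,0],"twist": [0,0,0],"grip": 25},{"translation": [-0.1,0,0],"twist": [0,0,0],"grip": 25},{"translation": [-0.1,0,0.0],"twist": [0,0,0],"grip": 25},{"translation": [0,0,0.03],"twist": [0,0,0],"grip": 25},{"translation": [0,0,0],"twist": [0,0,0],"grip": 25},{"translation": [0,0,0],"twist": [0,0,0],"grip": 65},{"translation": [0,0,0],"twist": [0,0,0],"grip": 65},{"translation": [0,0,0],"twist": [0,0,0],"grip": 65}])

```text
time: 21.4
eef_pos: [0.4812, -0.1285, 0.145]
eef_rot: [180.0, -0.0, 86.8]
ft_force: [-0.6, -0.9, -0.2]
width: 0.76
grip_force: 0.0
```

Request:
jog_arm(moves=[{"translation": [0,0,-0.5],"twist": [0,0,0],"grip": 70},{"translation": [0,0,-0.9],"twist": [0,0,0],"grip": 70},{"translation": [0,0,-0.9],"twist": [0,0,0],"grip": 70},{"translation": [0.8,0,0],"twist": [0,0,-0.2],"grip": 70},{"translation": [1,0,0],"twist": [0,0,-0.2],"grip": 70},{"translation": [1,0.05,0],"twist": [0,0,-0.2],"grip": 70},{"translation": [1,0.1,0],"twist": [0,0,-0.2],"grip": 70},{"translation": [1,0.1,0],"twist": [0,0,-0.2],"grip": 70}])

```text
time: 22.4
eef_pos: [0.4921, 0.0648, 0.2371]
eef_rot: [180.0, -0.0, 93.8]
ft_force: [0.7, -0.5, -0.5]
width: 0.821
grip_force: 0.0
```

```bash
python3 - <<'E'
from h import *
im,d,c=grab("wrist"); P=cloud(d,c).reshape(-1,3)
ex=np.array([np.cos(np.radians(94.5)),np.sin(np.radians(94.5))]); ey=np.array([-ex[1],ex[0]])
L=np.c_[P[:,:2]@ex,P[:,:2]@ey,P[:,2]]
q=L[(L[:,2]>.174)&(L[:,2]<.182)&(L[:,0]>.03)&(L[:,0]<.12)&(L[:,1]<-.46)&(L[:,1]>-.54)]
lo,hi=np.percentile(q,1,0),np.percentile(q,99,0); m=(lo+hi)/2; print(len(q),lo.round(4),hi.round(4)); plan([*(m[0]*ex+m[1]*ey),.21],94.5,3)
im,d,c=grab("top"); cv2.imwrite("pics/t2.png",im); P=cloud(d,c)[165:215,255:330].reshape(-1,3)
ex=np.array([np.cos(np.radians(86.8)),np.sin(np.radians(86.8))]); ey=np.array([-ex[1],ex[0]])
L=np.c_[P[:,:2]@ex,P[:,:2]@ey,P[:,2]]; q=L[(L[:,2]>.165)&(L[:,2]<.19)];print("on spare",len(q),q.min(0),q.max(0),np.histogram(q[:,0],bins=16))
E
```

```text
838 [ 0.0885 -0.5125  0.1741] [ 0.0994 -0.4792  0.178 ]
pos [0.4922 0.0717 0.2365] rot [-179.99   -0.25   94.22] t 22.45 F [ 0.16  5.07 -0.33]
([0.51, -0.01, 0.22], [-0.0, -0.01, -0.01])
([0.51, -0.01, 0.22], [-0.0, -0.01, -0.01])
([0.51, -0.0, 0.22], [-0.0, -0.01, -0.01])
on spare 159 [-0.10630074 -0.50511816  0.16512987] [-0.07187122 -0.46891218  0.18004022] (array([17, 14, 15, 15, 14,  6,  0,  0,  0,  0, 11, 14, 14, 15, 14, 10]), array([-0.10630074, -0.10414889, -0.10199705, -0.0998452 , -0.09769336,
       -0.09554151, -0.09338967, -0.09123782, -0.08908598, -0.08693413,
       -0.08478229, -0.08263044, -0.0804786 , -0.07832675, -0.07617491,
       -0.07402306, -0.07187122]))
```

Request:
jog_arm(moves=[{"translation": [0.5,0,0.2],"twist": [0,0,0],"grip": 65},{"translation": [0.5,0,0.2],"twist": [0,0,0],"grip": 65},{"translation": [0.5,0,0.2],"twist": [0,0,-0.02],"grip": 65},{"translation": [0,0,0.3],"twist": [0,0,0],"grip": 65},{"translation": [0,0,0.3],"twist": [0,0,0],"grip": 65},{"translation": [0,0,0],"twist": [0,0,0],"grip": 65},{"translation": [0,0,0],"twist": [0,0,0],"grip": 65},{"translation": [0,0,0],"twist": [0,0,0],"grip": 65}])

```text
time: 23.5
eef_pos: [0.4886, 0.1231, 0.1893]
eef_rot: [180.0, -0.0, 93.8]
ft_force: [-0.3, 1.0, -0.4]
width: 0.756
grip_force: 0.0
```

Request:
jog_arm(moves=[{"translation": [0.24,-0.02,0.1],"twist": [0,0,-0.1],"grip": 65},{"translation": [0,0,0.4],"twist": [0,0,0],"grip": 65},{"translation": [0,0,0.4],"twist": [0,0,0],"grip": 65},{"translation": [0,0,0.21],"twist": [0,0,0],"grip": 65},{"translation": [0,0,0],"twist": [0,0,0],"grip": 25},{"translation": [0,0,0],"twist": [0,0,0],"grip": 25},{"translation": [0,0,0],"twist": [0,0,0],"grip": 25},{"translation": [0,0,0],"twist": [0,0,0],"grip": 25}])

```text
time: 24.5
eef_pos: [0.4874, 0.1331, 0.145]
eef_rot: [179.9, -0.0, 94.5]
ft_force: [0.4, 0.2, 1.8]
width: 0.409
grip_force: 49.9
```

Lift 15 mm and slide off (110 mm).

Request:
jog_arm(moves=[{"translation": [0,0,-0.2],"twist": [0,0,0],"grip": 25},{"translation": [0,0,-0.17],"twist": [0,0,0],"grip": 25},{"translation": [-0.3,0,0],"twist": [0,0,0],"grip": 25},{"translation": [-0.5,0,0],"twist": [0,0,0],"grip": 25},{"translation": [-0.5,0,0],"twist": [0,0,0],"grip": 25},{"translation": [-0.5,0,0],"twist": [0,0,0],"grip": 25},{"translation": [-0.5,0,0],"twist": [0,0,0],"grip": 25},{"translation": [-0.45,0,0],"twist": [0,0,0],"grip": 25}])

```text
time: 25.5
eef_pos: [0.4952, 0.0214, 0.1592]
eef_rot: [-180.0, 0.0, 94.5]
ft_force: [-0.3, 0.0, -1.5]
width: 0.417
grip_force: 49.7
```

Request:
jog_arm(moves=[{"translation": [0,0,-0.8],"twist": [0,0,0],"grip": 25},{"translation": [0,0,-1],"twist": [0,0,0],"grip": 25},{"translation": [0,0,-1],"twist": [0,0,0],"grip": 25},{"translation": [0,-0.2,-1],"twist": [0,0,0],"grip": 25},{"translation": [-0.4,-0.2,-0.5],"twist": [0,0,0],"grip": 25},{"translation": [-0.9,-0.2,0],"twist": [0,0,0],"grip": 25},{"translation": [-1,-0.1,0],"twist": [0,0,0],"grip": 25},{"translation": [-1,-0.1,0],"twist": [0,0,0],"grip": 25}])

```text
time: 26.5
eef_pos: [0.4731, -0.1128, 0.3312]
eef_rot: [-180.0, -0.0, 94.5]
ft_force: [0.5, -0.1, -1.2]
width: 0.415
grip_force: 50.2
```

```bash
python3 - <<'E'
from h import *
plan([.4795,-.3063,.33],100.4,6)
E
```

```text
pos [ 0.4731 -0.1128  0.3312] rot [-1.7999e+02 -1.0000e-02  9.4510e+01] t 26.5 F [ 0.53 -0.08 -1.24]
([-0.81, -0.04, 0.01], [-0.0, -0.0, -0.14])
([-0.81, -0.05, 0.01], [-0.0, -0.0, -0.14])
([-0.8, -0.06, 0.01], [-0.0, -0.0, -0.14])
([-0.8, -0.08, 0.01], [-0.0, -0.0, -0.14])
([-0.8, -0.09, 0.01], [-0.0, -0.0, -0.14])
([-0.8, -0.11, 0.01], [-0.0, -0.0, -0.14])
```

Request:
jog_arm(moves=[{"translation": [-0.8,-0.04,0],"twist": [0,0,-0.14],"grip": 25},{"translation": [-0.8,-0.05,0],"twist": [0,0,-0.14],"grip": 25},{"translation": [-0.8,-0.06,0],"twist": [0,0,-0.14],"grip": 25},{"translation": [-0.8,-0.08,0],"twist": [0,0,-0.14],"grip": 25},{"translation": [-0.8,-0.1,0],"twist": [0,0,-0.14],"grip": 25},{"translation": [-0.8,-0.1,0],"twist": [0,0,-0.14],"grip": 25},{"translation": [0,0,0],"twist": [0,0,0],"grip": 25},{"translation": [0,0,0],"twist": [0,0,0],"grip": 25}])

```text
time: 27.5
eef_pos: [0.4795, -0.3033, 0.3308]
eef_rot: [-180.0, -0.1, 100.3]
ft_force: [0.6, 0.8, -1.7]
width: 0.41
grip_force: 50.3
```

```bash
python3 - <<'E'
from h import *
plan([.4795,-.3063,.33],100.4,1)
ex=np.array([np.cos(np.radians(100.4)),np.sin(np.radians(100.4))]); ey=np.array([-ex[1],ex[0]])
im,d,c=grab("wrist"); P=cloud(d,c).reshape(-1,3)
L=np.c_[P[:,:2]@ex,P[:,:2]@ey,P[:,2]]
a=L[(L[:,2]>.036)&(L[:,2]<.05)&(abs(L[:,0]+.388)<.06)&(abs(L[:,1]+.43)<.08)]; 
print("holder wrist",len(a)); 
if len(a)>50: print(np.percentile(a,[1,99],0)); x=np.sort(a[:,0]);i=np.argmax(np.diff(x)); print(x[i],x[i+1])
im,d,c=grab("side"); print(); b=cv2.resize(im[80:290,280:450],None,fx=2.8,fy=2.8,interpolation=cv2.INTER_CUBIC); cv2.imwrite("pics/s4.png",b)
P=cloud(d,c)[60:240,280:460].reshape(-1,3); L=np.c_[P[:,:2]@ex,P[:,:2]@ey,P[:,2]]
s=env.sense()["eef_pos"]; t=np.array([s[:2]@ex,s[:2]@ey]); print("tcp local",t)
f=L[(L[:,2]>.215)&(L[:,2]<.27)&(abs(L[:,0]-t[0])<.03)&(abs(L[:,1]-t[1])<.05)]; print("blade face pts",len(f))
if len(f)>20:
    A=np.c_[f[:,1],f[:,2]-.24,np.ones(len(f))]; print(np.linalg.lstsq(A,f[:,0],rcond=None)[0],f.min(0),f.max(0))
E
```

```text
pos [ 0.4795 -0.3033  0.3308] rot [-1.7996e+02 -8.0000e-02  1.0027e+02] t 27.5 F [ 0.65  0.8  -1.67]
([-0.07, -0.01, 0.02], [-0.01, -0.01, -0.02])
holder wrist 2882
[[-0.4209183  -0.48945563  0.03801423]
 [-0.3531184  -0.37309014  0.04459589]]
-0.3952162076631226 -0.3791236640492074

tcp local [-0.38421737 -0.41763862]
blade face pts 431
[ 0.00250195  0.00524226 -0.38949176] [-0.39375592 -0.45712692  0.21511602] [-0.38298863 -0.38155365  0.26970399]
```

View pics/s4.png

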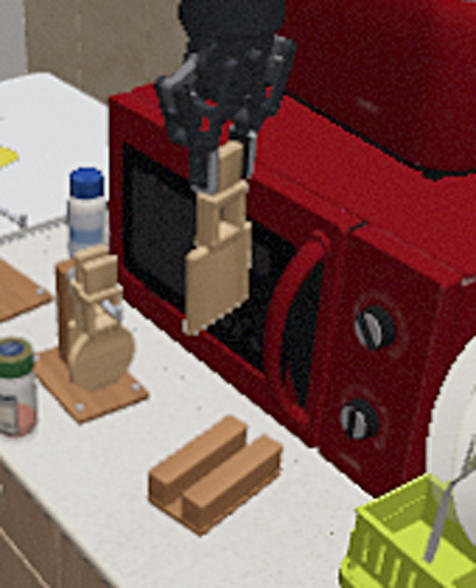

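Request:
jog_arm(moves=[{"translation": [-0.05,0,0.5],"twist": [0,0,-0.02],"grip": 25},{"translation": [0,0,0.9],"twist": [0,0,0],"grip": 25},{"translation": [0,0,0.9],"twist": [0,0,0],"grip": 25},{"translation": [0,0,0.9],"twist": [0,0,0],"grip": 25},{"translation": [0,0,0.5],"twist": [0,0,0],"grip": 25},{"translation": [0,0,0.2],"twist": [0,0,0],"grip": 25},{"translation": [0,0,0],"twist": [0,0,0],"grip": 25},{"translation": [0,0,0],"twist": [0,0,0],"grip": 25}])

```text
time: 28.6
eef_pos: [0.4812, -0.3059, 0.1763]
eef_rot: [179.9, 0.1, 100.5]
ft_force: [-0.0, 0.3, -1.6]
width: 0.414
grip_force: 50.3
```

```bash
python3 - <<'E'
from h import *
ex=np.array([np.cos(np.radians(100.4)),np.sin(np.radians(100.4))]); ey=np.array([-ex[1],ex[0]])
s=env.sense(); p=s["eef_pos"]; print(p,p[:2]@ex,p[:2]@ey,s["eef_rot"])
im,d,c=grab("side")
P=cloud(d,c)[100:320,280:460].reshape(-1,3); L=np.c_[P[:,:2]@ex,P[:,:2]@ey,P[:,2]]
f=L[(L[:,2]>.06)&(L[:,2]<.11)&(abs(L[:,0]+.39)<.02)&(abs(L[:,1]+.42)<.05)]; A=np.c_[f[:,1]+.42,f[:,2]-.06,np.ones(len(f))]; print("blade",len(f),np.linalg.lstsq(A,f[:,0],rcond=None)[0])
a=L[(L[:,2]>.037)&(L[:,2]<.047)&(abs(L[:,0]+.388)<.06)&(abs(L[:,1]+.43)<.08)]; x=np.sort(a[:,0]); i=np.argmax(np.diff(x)); print("holder",np.percentile(x,[1,99]),x[i],x[i+1])
E
```

```text
[ 0.48118816 -0.30586384  0.17632463] -0.387702621992143 -0.4180686693315555 [1.79915551e+02 7.00733946e-02 1.00471846e+02]
blade 293 [ 0.00170634  0.00818331 -0.39451923]
holder [-0.42344907 -0.35634909] -0.3966794356377631 -0.38138505627595276
```

Request:
jog_arm(moves=[{"translation": [0,0,0.2],"twist": [0,0,0],"grip": 25},{"translation": [0,0,0.2],"twist": [0,0,0],"grip": 25},{"translation": [0,0,0.2],"twist": [0,0,0],"grip": 25},{"translation": [0,0,0.2],"twist": [0,0,0],"grip": 25},{"translation": [0,0,0.12],"twist": [0,0,0],"grip": 25},{"translation": [0,0,0.06],"twist": [0,0,0],"grip": 25},{"translation": [0,0,0],"twist": [0,0,0],"grip": 25},{"translation": [0,0,0],"twist": [0,0,0],"grip": 25}])

```text
time: 29.65
eef_pos: [0.4811, -0.3058, 0.1366]
eef_rot: [179.9, 0.0, 100.5]
ft_force: [1.1, -0.4, 4.4]
width: 0.413
grip_force: 49.5
```

Request:
jog_arm(moves=[{"translation": [0,0,-0.01],"twist": [0,0,0],"grip": 25},{"translation": [0,0,0],"twist": [0,0,0],"grip": 45},{"translation": [0,0,0],"twist": [0,0,0],"grip": 60},{"translation": [0,0,0],"twist": [0,0,0],"grip": 60},{"translation": [0,0,-0.3],"twist": [0,0,0],"grip": 60},{"translation": [0,0,-0.7],"twist": [0,0,0],"grip": 60},{"translation": [0,0,-1],"twist": [0,0,0],"grip": 60},{"translation": [0,0,-1],"twist": [0,0,0],"grip": 60}])

```text
time: 30.65
eef_pos: [0.4804, -0.3057, 0.2584]
eef_rot: [180.0, 0.0, 100.4]
ft_force: [-0.0, -1.2, -0.9]
width: 0.701
grip_force: 0.0
```

Request:
jog_arm(moves=[{"translation": [0,0,-0.5],"twist": [0,0,0],"grip": 60},{"translation": [0,-0.5,0],"twist": [0,0,0],"grip": 60},{"translation": [0,0,0],"twist": [0,0,0],"grip": 60},{"translation": [0,0,0],"twist": [0,0,0],"grip": 60},{"translation": [0,0,0],"twist": [0,0,0],"grip": 60},{"translation": [0,0,0],"twist": [0,0,0],"grip": 60},{"translation": [0,0,0],"twist": [0,0,0],"grip": 60},{"translation": [0,0,0],"twist": [0,0,0],"grip": 60}])

```text
time: 31.65
eef_pos: [0.4609, -0.3092, 0.2764]
eef_rot: [-180.0, -0.0, 100.5]
ft_force: [0.2, 0.9, 0.2]
width: 0.704
grip_force: 0.0
```

```bash
python3 - <<'E'
from h import *
im,d,c=grab("side"); b=cv2.resize(im[120:340,230:430],None,fx=2.7,fy=2.7,interpolation=cv2.INTER_CUBIC); cv2.imwrite("pics/s5.png",b)
E
```

```text
(no output)
```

View pics/s5.png

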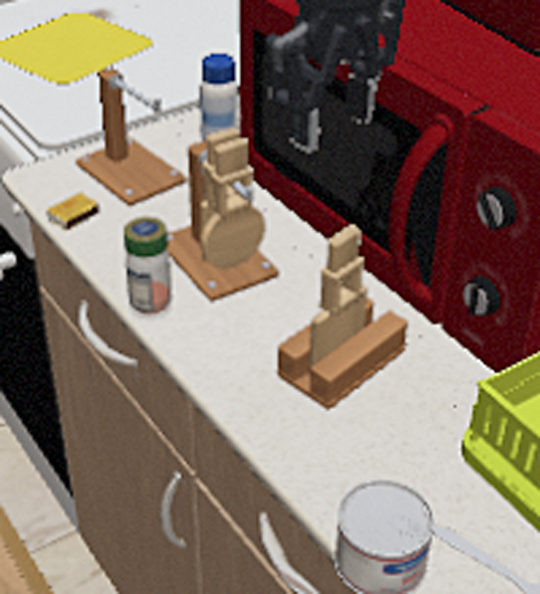

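The square board stands in the slot at (342,300), both front boards hang on the spare hook at (228,200), and the matchbox, jar and tin look undisturbed.

```bash
python3 -c "
from rig import env
print(env.close_job())"
```

```text
the job is handed in; nothing more can be done
None
```

Job handed in at about 32 s: both front boards hang on the spare hook, they were pushed against the stop (held at 7 to 11 N for over half a second, an estimated 2 to 3.5 mm of give), the square board stands in the holder slot, and the last picture shows nothing dropped or moved.

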